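# Fit the filter plate in the bench extractor

### The job

Fit the loose filter plate into the bay of the bench extractor: with the plate tilted, hook its tongue under the fixed lip and let the opposite edge come to rest on top of the nose of the spring catch. Then pull the catch's thumb piece away from the bay to the end of its travel, so that the plate drops flat on its seat, and let the catch snap back over the plate's edge. Leave the plate flat and locked, let go of everything, and do not disturb the three jars standing around.

Things in the scene. Friction and masses are not known exactly. Their poses are not given: they have to be found in the camera images.
- bay (a point): Centre of the extractor's open bay at seat height, 36 mm above the table. The extractor is a fixed grey box, 232 x 132 mm. Axes: x from the catch end to the lip end, y to the left of that, z up. The bay is 142 mm long (x -71 to +71 mm) and 108 mm wide, with a seat ledge round its edge; side walls end 14 mm above the seat. Open above for only 128.5 mm, so the 140 mm plate cannot go in flat
- lip (a point): Middle of the lip's free edge, on its underside; axes as the bay's. The lip covers the last 13.5 mm of the bay at its +x end; underside 12 mm, top 17 mm above the seat. The pocket beneath is 84 mm wide, between two solid cheeks, and ends at the far wall at x +71 mm of the bay. The seat ledge at this end is 35.5 mm wide: it begins 22 mm before the lip
- near_wall (a point): Middle of the inner upper edge of the bay's near wall, opposite the lip (x -71 mm of the bay, 20 mm above the seat); axes as the bay's. The wall is 9 mm thick and slotted in the middle for the catch; behind it, to x -145.5 mm of the bay, is a deck 6 mm above seat height
- fin (a point): Centre of the black upright grip fin of the filter plate, 21 mm above the plate's underside. Fin: 10 mm thick (x), 50 mm long (y), 30 mm high above the plate's upper face. Plate: loose slatted steel, about 0.25 kg, 6 mm thick, 124 (x) by 100 mm (y), plus a tongue 16 mm long and 76 mm wide at +x; 140 mm overall. x towards the tongue, z up from the upper face. It starts flat on the table, fin up
- tongue (a point): Middle of the tongue's end edge, on the plate's underside: 82 mm ahead of the fin (+x) and 21 mm below its centre
- heel (a point): Middle of the plate's opposite edge, the one that rests on and is later locked by the catch, on the underside: 58 mm behind the fin (-x) and 21 mm below its centre
- nose (a point): Tip of the catch's square nose, middle of its upper edge, 15.5 mm above the seat. The nose is the end of a flat steel bar 24 mm wide and 8 mm thick that passes through the near wall; at rest it reaches 8.5 mm into the bay, 7.5 to 15.5 mm above the seat. Axes as the bay's. Pressing the plate on it does not move it
- thumb (a point): Centre of the catch's thumb piece, an upright black block 12 mm (x) by 30 mm (y), 29 mm high (top 14.5 mm above this point), standing on the catch's bar, whose top is 14.5 mm below this point. At rest it is at x -131 mm of the bay, with 45 mm free for fingers above the bar between it and the near wall; its other sides are free. Axes as the bay's; it pulls along -x of the bay
- catch (a joint): Travel of the spring catch in m: 0 at rest with the nose out over the bay, 0.014 at its end with the nose fully withdrawn. The spring pushes back with 3 N at rest and 7 N at the end, and returns the catch when it is let go
- ink_pot: Low round glass jar, 52 mm across, 40 mm high, bystander; origin under its centre
- ink_jar: Round glass jar with a black lid, 47 mm across, 44 mm high, bystander; origin under its centre
- small_jar: Small glass jar with a twist lid, 36 mm across, 48 mm high, bystander; origin under its centre

How it is judged:
By the outcome, as a careful person would: the job done as asked, in the order asked, and still so for the second after the job is handed in, with the robot touching nothing.
It also fails if it takes over 48 s, if anything falls off the work surface, if the arm or the gripper's body presses on something with over 40 N, if the wrist force passes 120 N, or if a joint passes its speed limit or range.

### The arm

A 7-joint arm with a two-finger parallel gripper is mounted at the origin on the work surface; the furniture and walls round the work are solid. World frame = base frame: x ahead of the robot, y to its left, z up, the work surface at z = 0. Lengths are in m, angles in degrees, forces in N, time in s.
With the tool pointing down it reaches from about 0.4 to 0.9 m from the base axis. Payload 5.5 kg.
Tool frame: the origin (TCP) lies at the very end of the fingers, on their centre line; the grasp point (between the pads) lies 19 mm behind it (bot.grip_depth is the distance from the TCP to the grasp point, in m); z points along the fingers, x is the direction in which the jaws open and shut, and the axes are right-handed (so a half turn about z gives the same grasp; the last joint's range is limited). The gripper opens to 92 mm and grips with 3 to 60 N. Pads are 19 mm wide; open, the fingers measure 130 mm over their backs; the gripper's body (75 mm by 190 mm) begins 47 mm behind the grasp point.
Start: joints at [82.46, 28.699, -24.465, 88.831, 12.651, 65.22, -12.049], TCP at [0.25, -0.6, 0.227] pointing down, gripper open.
Joint ranges: [-164.97, 164.97], [-17.58, 116.51], [-87.97, 89.64], [11.32, 138.91], [-80.73, 260.73], [10.89, 115.49], [-147.41, 147.41]. Speed limits (degrees/s): [147.25, 147.25, 180, 180, 180, 180, 180].

### API

Orientations are given as [roll, pitch, yaw] about the fixed x, y, z axes, in that order (R = Rz(yaw) Ry(pitch) Rx(roll)).
In Python, from plant import bot, vision, job gives the robot as it stands. The module is installed in compiled form; this text tells all that it offers.
- The arm moves only by the shell command python3 -m pendant 'ROWS' [OPENING] [FORCE]. ROWS is JSON, a list of rows, each a list of 6 numbers: the shift along the tool's x, y, z normalised to -1 to 1, where 1 is 0.12 m, then the turn, a rotation vector about the tool's x, y, z normalised to -1 to 1, where 1 is 2 rad. In form: [[x, y, z, ax, ay, az], ...]. A call has exactly 5 rows; each row is the pose to reach, as a shift and turn from the pose commanded when the call began, along the tool's axes at that moment; what a row does not reach only later rows make up. A row lasts 1/12 s, in which the tool goes at most 41.7 mm and 7.16 degrees, less where a joint would pass 70% of its speed; a pose out of reach is approached as far as the arm can. A call with a number of a shift or a turn outside -1 to 1 is refused whole. A call with a gripper value outside its range is refused whole. OPENING is the closure, from 0 (fully open) to 1 (shut), set as the call begins (- or left out, the last holds). The fingers move at their own pace and stop on an object; FORCE is the grip in N (left out, the last holds). Time passes only in rows, so rows that repeat a pose let the fingers close, or fill a call up. It gives the time, the measured TCP pose, the force and the opening at its end, in the units of the state.
- bot.get_state(): the state, without advancing time (a new reading comes with each control period).
- vision.snapshot(name): name is "scene" or "top"; returns the picture (400x640x3 uint8, blue, green, red); there is no depth.
- vision.camera_info(name): a dict with "mtx" (3x3 intrinsics, pixels), "dist" ([k1, k2, p1, p2, k3] as OpenCV has them; the pictures are not rectified), "T" (4x4, takes a point from camera to world coordinates). Camera axes: x right, y up, looking along -z (the intrinsics and any distortion apply to the point x, -y, -z); pixel columns grow to the right and rows downward; lengths in m; the calibration is good to about 2 mm. A picture is of the moment at which its call begins. camera_info takes no time and is no camera call.
- job.sign_off(): hands the job in, once; it reports no verdict.
The state is a dict: "time_s": time; "q": joint angles; "qd": joint speeds; "effort": joint torques, N m; "tcp_pos": TCP position; "tcp_rot": TCP orientation; "wrist_force": force on the tool from outside, world axes, zero at the start; "torque": the same for the moment, N m; "gripper_width": finger opening in m.
Only numpy, scipy, OpenCV 4.12 (cv2) and the standard library are available. Lean on these libraries where they do the work, as an engineer would, in place of code of your own. Each camera call takes 0.05 s, during which the arm holds its last target. There are 200 camera calls.

## Working session

There is one attempt and no reset: what is moved stays moved. The work goes in short steps, Python scripts to look and compute and a shell command to move; the robot and the scene stay as the last step left them, time stands still between calls to the robot, and variables do not carry over. Pictures are saved under pics/ and viewed, about 8 in all and at most 12, crops included, and the job is handed in when it is done.

```bash
mkdir -p pics; ls
python3 - <<'E'
from plant import bot,vision
import cv2,numpy as np
for n in("scene","top"):
    im=vision.snapshot(n); cv2.imwrite(f"pics/{n}0.png",im)
    c=vision.camera_info(n); print(n,np.round(c["mtx"],1).tolist(),c["dist"],np.round(c["T"],3).tolist())
print(bot.get_state(),bot.grip_depth)
E
```

```text
pics
scene [[466.4, 0.0, 315.3], [0.0, 466.4, 192.0], [0.0, 0.0, 1.0]] [-0.00014373  0.          0.          0.          0.        ] [[0.746, 0.263, -0.612, -0.047], [-0.666, 0.289, -0.687, -0.652], [-0.003, 0.921, 0.391, 0.495], [0.0, 0.0, 0.0, 1.0]]
top [[377.2, 0.0, 323.9], [0.0, 377.2, 201.2], [0.0, 0.0, 1.0]] [-0.06411125  0.          0.          0.          0.        ] [[0.001, 0.997, -0.08, 0.531], [-1.0, -0.0, -0.02, 0.047], [-0.02, 0.08, 0.997, 0.922], [0.0, 0.0, 0.0, 1.0]]
{'time_s': 0.1, 'q': array([ 82.45999922,  28.74923199, -24.45367401,  88.8849761 ,
        12.65333042,  65.22005185, -12.05081194]), 'qd': array([-0.04243575, -0.08621579,  0.02283857, -0.2324672 , -0.04462369,
       -0.07673551, -0.0198609 ]), 'effort': array([-1.07895245e-02, -5.67874146e+01, -5.83842069e+00, -2.79915047e+01,
       -6.90311333e-02,  2.41173530e-02,  6.08194591e-05]), 'tcp_pos': array([ 0.24970811, -0.59944146,  0.22577611]), 'tcp_rot': array([-1.79998695e+02,  1.00560572e-01, -6.73781069e+01]), 'wrist_force': array([ 0.12046967, -0.54602806,  1.00655079]), 'torque': array([ 0.04601526, -0.01917845,  0.02030265]), 'gripper_width': 0.09190572737035398} 0.0188
```

View pics/scene0.png

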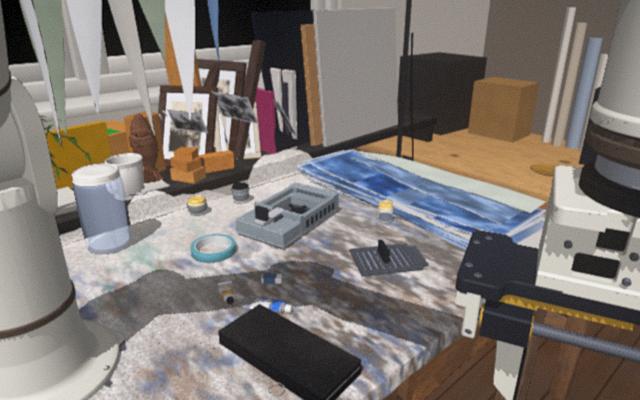

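View pics/top0.png

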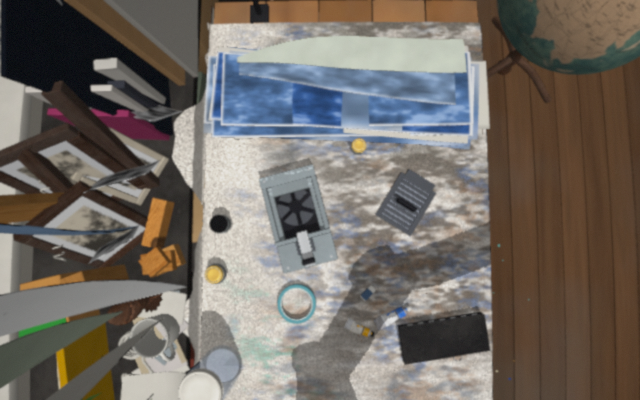

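The scene view shows the extractor at (290,215) and the plate at (388,257). In the top view the extractor is at (297,220) with its catch end towards the robot (thumb about (308,258)), and the plate is at (406,202). The jars are at (359,145), (219,223) and (215,274). I'll enlarge both views.

Run:
```python
import cv2,numpy as np
t=cv2.imread("pics/top0.png")[140:285,250:450]; s=cv2.imread("pics/scene0.png")[175:285,230:435]
cv2.imwrite("pics/top0c.png",cv2.resize(t,None,fx=4,fy=4,interpolation=cv2.INTER_CUBIC))
cv2.imwrite("pics/sc0c.png",cv2.resize(s,None,fx=3.9,fy=3.9,interpolation=cv2.INTER_CUBIC))
```

```text
(no output)
```

View pics/top0c.png

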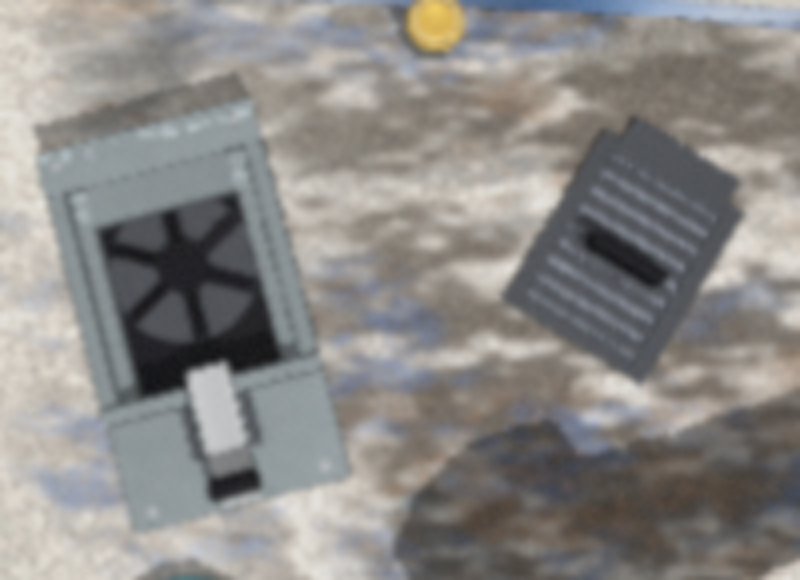

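View pics/sc0c.png

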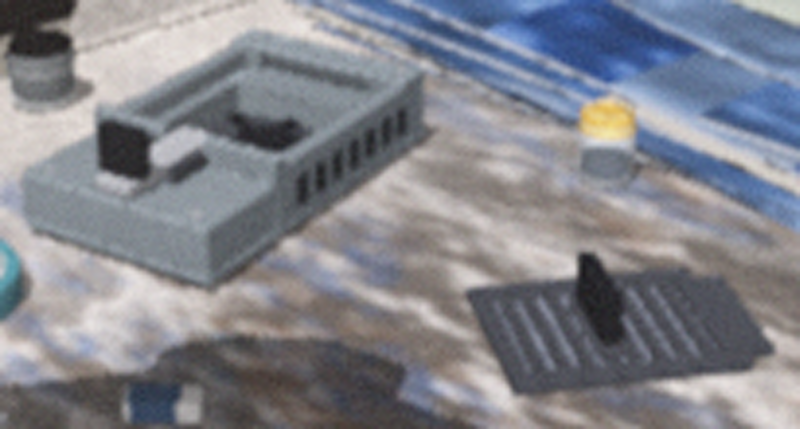

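```bash
cat > h.py <<'E'
import numpy as np, cv2
from plant import vision
from scipy.spatial.transform import Rotation as R
def ray(n,px):
    c=vision.camera_info(n); p=cv2.undistortPoints(np.array([[px]],float),c["mtx"],c["dist"])[0,0]
    T=c["T"]; return T[:3,3], T[:3,:3]@np.array([p[0],-p[1],-1.])
def onz(n,px,z):
    o,d=ray(n,px); return o+d*(z-o[2])/d[2]
def tri(pa,pb):
    (o,d),(p,e)=ray("top",pa),ray("scene",pb)
    s=np.linalg.lstsq(np.c_[d,-e],p-o,rcond=None)[0]; a,b=o+d*s[0],p+e*s[1]
    return (a+b)/2,np.linalg.norm(a-b)
def proj(n,P):
    c=vision.camera_info(n); q=(np.array(P,float).reshape(-1,3)-c["T"][:3,3])@c["T"][:3,:3]
    return cv2.projectPoints(q*[1,-1,-1],np.zeros(3),np.zeros(3),c["mtx"],c["dist"])[0][:,0]
def kabsch(m,w):  # 2D rigid
    m,w=np.array(m,float),np.array(w,float); H=(m-m.mean(0)).T@(w-w.mean(0))
    a=np.arctan2(H[0,1]-H[1,0],H[0,0]+H[1,1]); c,s=np.cos(a),np.sin(a); Q=np.array([[c,-s],[s,c]])
    t=w.mean(0)-Q@m.mean(0); return t,np.degrees(a),np.linalg.norm((Q@m.T).T+t-w,axis=1)
E
python3 - <<'E'
from h import *
T=lambda p:(p[0]/4+250-.375,p[1]/4+140-.375)
S=lambda p:(p[0]/3.9+230-.37,p[1]/3.9+175-.37)
def fit(n,f,L):
    w=[onz(n,f(p),z)[:2] for p,_,z in L]; t,a,r=kabsch([m for _,m,_ in L],w); print(n,np.round(t,4),round(a,2),np.round(r*1e3,1))
P=[((505,298),(-.058,.05),.006),((640,380),(-.058,-.05),.006),((742,210),(.066,-.05),.006),((605,130),(.066,.05),.006),((632,117),(.082,.038),.006),((738,182),(.082,-.038),.006)]
fit("top",T,P); print("fin top",onz("top",T((627,260)),.036))
fit("scene",S,[((470,291),(-.058,.05),.006),((519,392),(-.058,-.05),.006),((772,352),(.082,-.038),.006)])
E_=[((133,528),(-.1455,.066),.042),((350,470),(-.1455,-.066),.042),((100,228),(.0355,.042),.036),((240,195),(.0355,-.042),.036),((70,193),(.0575,.054),.053),((240,150),(.0575,-.054),.053),((187,370),(-.0625,.012),.0515),((228,362),(-.0625,-.012),.0515)]
fit("top",T,E_)
fit("scene",S,[((207,238),(-.1455,-.066),.042),((28,180),(-.1455,.066),.042),((425,70),(.0865,-.066),.050)])
for p,z in (((359,145),.048),((219,223),.044),((215,274),.04)): print(onz("top",p,z))
E
```

```text
top [ 0.5958 -0.1306] -31.36 [3.4 3.5 1.5 2.2 1.5 2.4]
fin top [ 0.59425948 -0.12949336  0.036     ]
scene [ 0.5922 -0.1382] -31.94 [2.  1.9 3.6]
top [0.5915 0.1322] 14.69 [4.1 5.  1.9 4.2 2.6 4.7 1.6 0.7]
scene [0.586  0.1261] 17.66 [5.3 4.6 2.7]
[ 0.73416198 -0.01810905  0.048     ]
[0.5504184  0.31109869 0.044     ]
[0.43103662 0.31953459 0.04      ]
```

```bash
cat >> h.py <<'E'
def rel(pos,yaw,tilt=0):
    """units from measured pose to TCP pos, tool x along bay-like yaw, tool down, leaned forward (tool x dips) by tilt deg"""
    from plant import bot
    s=bot.get_state(); A=R.from_euler('xyz',s["tcp_rot"],degrees=True)
    B=R.from_euler('z',yaw,degrees=True)*R.from_euler('y',tilt,degrees=True)*R.from_euler('x',180,degrees=True)
    print("t",s["time_s"],"pos",np.round(s["tcp_pos"],4),"rot",np.round(s["tcp_rot"],2),"F",np.round(s["wrist_force"],1),"w",round(s["gripper_width"],4))
    print("shift",np.round(A.inv().apply(np.array(pos)-s["tcp_pos"])/.12,3),"turn",np.round((A.inv()*B).as_rotvec()/2,4))
E
P='[[-0.12,-0.2,0,0,0,0],[-0.24,-0.4,0,0,0,0],[-0.36,-0.6,0,0,0,0],[-0.48,-0.8,0,0,0,0],[-0.6,-1,0,0,0,0]]'
python3 -m pendant '[[-0.12,-0.2,0,0,0,0],[-0.24,-0.4,0,0,0,0],[-0.36,-0.6,0,0,0,0],[-0.48,-0.8,0,0,0,0],[-0.6,-1,0,0,0,0]]' 0
python3 -m pendant '[[-0.12,-0.2,0,0,0,0],[-0.24,-0.4,0,0,0,0],[-0.36,-0.6,0,0,0,0],[-0.48,-0.8,0,0,0,0],[-0.6,-1,0,0,0,0]]'
python3 -m pendant '[[-0.12,-0.2,0,0,0,0],[-0.24,-0.4,0,0,0,0],[-0.36,-0.6,0,0,0,0],[-0.48,-0.8,0,0,0,0],[-0.6,-1,0,0,0,0]]'
python3 -c "
from h import *
rel([.594,-.131,.13],-31.5)"
```

```text
time_s: 0.52
tcp_pos: [0.3334, -0.486, 0.2263]
tcp_rot: [180.0, 0.0, -67.4]
wrist_force: [-0.2, -0.8, -0.2]
gripper_width: 0.0915
time_s: 0.93
tcp_pos: [0.4165, -0.3734, 0.2264]
tcp_rot: [180.0, 0.0, -67.4]
wrist_force: [0.2, -0.8, -0.2]
gripper_width: 0.0917
time_s: 1.35
tcp_pos: [0.4996, -0.2609, 0.2264]
tcp_rot: [180.0, 0.0, -67.4]
wrist_force: [-0.9, -0.1, -0.6]
gripper_width: 0.0917
t 1.35 pos [ 0.4996 -0.2609  0.2264] rot [ 1.7997e+02  3.0000e-02 -6.7380e+01] F [-0.9 -0.1 -0.6] w 0.0917
shift [-0.696 -1.143  0.803] turn [ 2.000e-04  3.000e-04 -3.131e-01]
```

```bash
python3 -m pendant '[[-0.14,-0.2,0.12,0,0,-0.0625],[-0.28,-0.4,0.3,0,0,-0.125],[-0.42,-0.6,0.48,0,0,-0.188],[-0.56,-0.8,0.66,0,0,-0.25],[-0.7,-1,0.8,0,0,-0.313]]'
python3 -c "
from h import *
rel([.594,-.131,.06],-31.5)
cv2.imwrite('pics/s1.png',cv2.resize(vision.snapshot('scene')[160:310,260:460],None,fx=4,fy=4))"
```

```text
time_s: 1.77
tcp_pos: [0.5773, -0.1372, 0.1288]
tcp_rot: [180.0, 0.1, -31.2]
wrist_force: [-0.0, -0.6, -0.3]
gripper_width: 0.0915
t 1.7667 pos [ 0.5773 -0.1372  0.1288] rot [ 1.7997e+02  1.0000e-01 -3.1230e+01] F [-0.  -0.6 -0.3] w 0.0915
shift [ 0.093 -0.117  0.573] turn [0.0003 0.0009 0.0023]
```

View pics/s1.png

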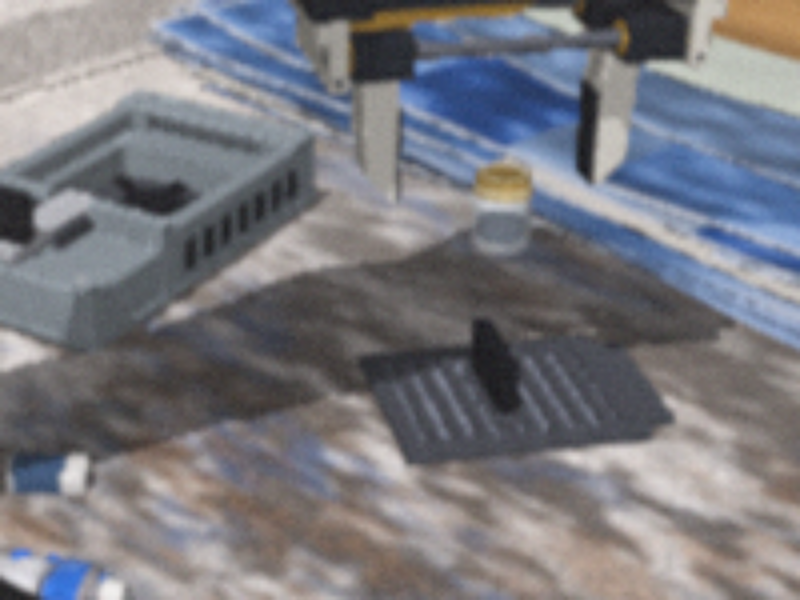

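The fin (495,365 in the crop) lies between the open fingers at (393,195) and (595,180), and the jaws run along the plate's length. I'll descend now.

```bash
python3 -m pendant '[[0.02,-0.025,0.12,0,0,0],[0.04,-0.05,0.24,0,0,0],[0.06,-0.08,0.36,0,0,0],[0.08,-0.1,0.48,0,0,0],[0.093,-0.117,0.573,0,0,0.002]]'
python3 -m pendant '[[0,0,0.1,0,0,0],[0,0,0.2,0,0,0],[0,0,0.3,0,0,0],[0,0,0.4,0,0,0],[0,0,0.4,0,0,0]]'
python3 -c "
from h import *
rel([.594,-.131,.010],-31.5)"
```

```text
time_s: 2.23
tcp_pos: [0.594, -0.1337, 0.06]
tcp_rot: [179.9, 0.1, -31.9]
wrist_force: [-0.0, -0.1, 0.4]
gripper_width: 0.0917
time_s: 2.65
tcp_pos: [0.5925, -0.1323, 0.0112]
tcp_rot: [179.9, 0.2, -31.8]
wrist_force: [-0.1, 0.6, 0.0]
gripper_width: 0.0917
t 2.65 pos [ 0.5925 -0.1323  0.0112] rot [179.91   0.21 -31.81] F [-0.1  0.6  0. ] w 0.0917
shift [ 0.005 -0.016  0.01 ] turn [ 0.0008  0.0019 -0.0027]
```

```bash
python3 -m pendant '[[0,-0.01,0,0,0,0],[0,-0.01,0,0,0,0],[0,-0.01,0,0,0,0],[0,-0.01,0,0,0,0],[0,-0.01,0,0,0,0]]' 1 40
python3 -m pendant '[[0,0,0,0,0,0],[0,0,0,0,0,0],[0,0,0,0,0,0],[0,0,0,0,0,0],[0,0,0,0,0,0]]' | tail -2
python3 -m pendant '[[0,0,-0.1,0,0,0],[0,0,-0.3,0,0,0],[0,0,-0.5,0,0,0],[0,0,-0.7,0,0,0],[0,0,-0.9,0,0,0]]'
python3 -c "
from h import *
rel([.594,-.131,.12],-31.5)"
```

```text
time_s: 3.07
tcp_pos: [0.5957, -0.1315, 0.0147]
tcp_rot: [-180.0, -0.1, -31.8]
wrist_force: [-0.6, 0.4, 0.4]
gripper_width: 0.0628
wrist_force: [0.1, 0.0, 0.2]
gripper_width: 0.0296
time_s: 3.9
tcp_pos: [0.5952, -0.131, 0.1239]
tcp_rot: [-180.0, -0.0, -31.8]
wrist_force: [0.8, 0.1, 0.3]
gripper_width: 0.0008
t 3.9 pos [ 0.5952 -0.131   0.1239] rot [-1.7999e+02 -1.0000e-02 -3.1770e+01] F [0.8 0.1 0.3] w 0.0008
shift [-0.008  0.005  0.033] turn [-0.0001 -0.0001 -0.0024]
```

The fingers close slowly (about 75 mm/s), and I lifted before they reached the fin. I'll reopen and repeat with more dwell.

```bash
python3 -m pendant '[[0,0,0,0,0,0],[0,0,0,0,0,0],[0,0,0,0,0,0],[0,0,0,0,0,0],[0,0,0,0,0,0]]' 0.35 | tail -1
python3 -m pendant '[[0,0,0,0,0,0],[0,0,0,0,0,0],[0,0,0,0,0,0],[0,0,0,0,0,0],[0,0,0,0,0,0]]' | tail -1
python3 -c "
from h import *
rel([.594,-.131,.010],-31.5)
cv2.imwrite('pics/s2.png',cv2.resize(vision.snapshot('scene')[160:310,260:460],None,fx=3,fy=3))"
```

```text
gripper_width: 0.0297
gripper_width: 0.0586
t 4.7333 pos [ 0.5952 -0.1312  0.1218] rot [-1.80e+02  1.00e-02 -3.18e+01] F [0.  0.2 1.1] w 0.0586
shift [-0.009  0.004  0.932] turn [-0.      0.0001 -0.0026]
```

View pics/s2.png

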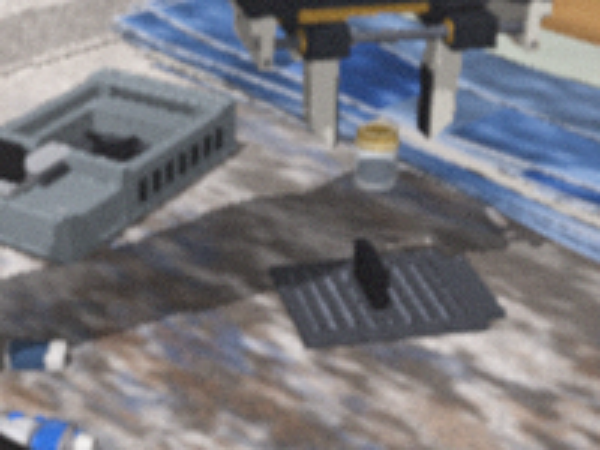

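The plate lies undisturbed, with its fin at (371,272) in the crop below the fingers (320,140) and (435,135). I'll go down again and close with enough time.

```bash
python3 -m pendant '[[0,0,0.2,0,0,0],[0,0,0.45,0,0,0],[-0.005,0,0.7,0,0,0],[-0.009,0.004,0.85,0,0,0],[-0.009,0.004,0.93,0,0,-0.001]]' 0.35 40 | head -2
python3 -m pendant '[[0,0,0,0,0,0],[0,0,0,0,0,0],[0,0,0,0,0,0],[0,0,0,0,0,0],[0,0,0,0,0,0]]' 1 40
python3 -m pendant '[[0,0,0,0,0,0],[0,0,0,0,0,0],[0,0,0,0,0,0],[0,0,0,0,0,0],[0,0,0,0,0,0]]' 
python3 -m pendant '[[0,0,0,0,0,0],[0,0,0,0,0,0],[0,0,0,0,0,0],[0,0,0,0,0,0],[0,0,0,0,0,0]]'
```

```text
time_s: 5.2
tcp_pos: [0.5919, -0.1309, 0.0075]
time_s: 5.62
tcp_pos: [0.595, -0.1314, 0.0118]
tcp_rot: [-180.0, -0.1, -31.7]
wrist_force: [-0.0, -0.8, 0.3]
gripper_width: 0.0309
time_s: 6.03
tcp_pos: [0.5945, -0.1315, 0.0108]
tcp_rot: [-180.0, -0.1, -31.7]
wrist_force: [-0.8, -1.2, 2.6]
gripper_width: 0.0099
time_s: 6.45
tcp_pos: [0.5946, -0.1314, 0.0108]
tcp_rot: [-180.0, -0.1, -31.7]
wrist_force: [0.3, -1.2, 6.1]
gripper_width: 0.0098
```

```bash
python3 -m pendant '[[0,0,-0.1,0,0,0],[0,0,-0.3,0,0,0],[0,0,-0.6,0,0,0],[0,0,-0.9,0,0,0],[0,0,-1,0,0,0]]' | tail -5
python3 - <<'E'
from h import *
T=lambda p:(p[0]/4+250-.375,p[1]/4+140-.375)
E_=[((133,528),(-.1455,.066),.042),((350,470),(-.1455,-.066),.042),((100,228),(.0355,.042),.036),((240,195),(.0355,-.042),.036),((70,193),(.0575,.054),.053),((240,150),(.0575,-.054),.053),((187,370),(-.0625,.012),.0515),((228,362),(-.0625,-.012),.0515),((40,155),(.0865,.066),.053),((250,100),(.0865,-.066),.053)]
w=np.array([onz("top",T(p),z)[:2] for p,_,z in E_]); m=np.array([m for _,m,_ in E_])
t,a,r=kabsch(m,w); Q=R.from_euler('z',a,degrees=True).as_matrix()[:2,:2]
print(t,a); print(np.round(((w-t)@Q)*1e3,1)); 
im=cv2.resize(cv2.imread("pics/top0.png")[155:280,255:345],None,fx=6,fy=6,interpolation=cv2.INTER_CUBIC)[:,:]
im=cv2.resize(im,(432*800//600*1,600)) if 0 else im[:,:]
im=cv2.resize(cv2.imread("pics/top0.png")[157:275,255:340],None,fx=5,fy=5,interpolation=cv2.INTER_CUBIC)
cv2.imwrite("pics/bay5.png",im)
E
```

```text
time_s: 6.87
tcp_pos: [0.596, -0.1304, 0.135]
tcp_rot: [-179.9, -0.3, -31.6]
wrist_force: [1.5, 0.5, -1.9]
gripper_width: 0.0096
[0.59060305 0.13199243] 14.721820281395669
[[-140.5   65.3]
 [-139.7  -64.9]
 [  34.5   42. ]
 [  32.4  -43.2]
 [  56.7   51.9]
 [  55.7  -50.2]
 [ -60.1   11.4]
 [ -61.6  -12.7]
 [  82.9   63.6]
 [  82.7  -63.2]]
```

View pics/bay5.png

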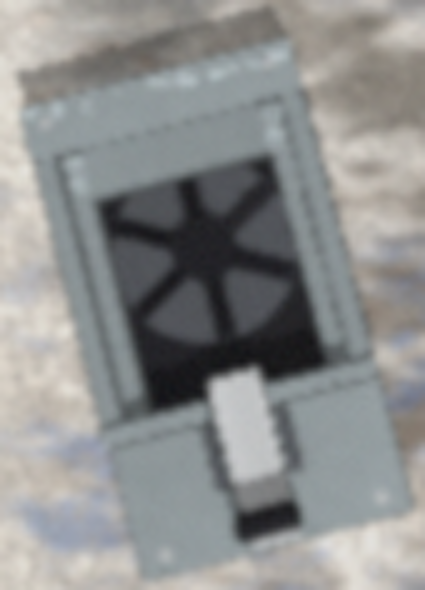

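```bash
cat >> h.py <<'E'
BAY=np.array([.5906,.1320,.036]); YAW=14.7
def plate(tip,tilt,lead=82,h=10.8,dy=1.5,yaw=YAW):
    """TCP for tongue underside edge at bay coords tip (mm)"""
    Z=R.from_euler('z',YAW,degrees=True); P=R.from_euler('z',yaw,degrees=True)*R.from_euler('y',tilt,degrees=True)
    return BAY+Z.apply(np.array(tip)/1e3)+P.apply(np.array([-lead,-dy,h])/1e3)
def tipnow(lead=82,h=10.8,dy=1.5):
    from plant import bot
    s=bot.get_state(); A=R.from_euler('xyz',s["tcp_rot"],degrees=True)*R.from_euler('x',180,degrees=True); Z=R.from_euler('z',YAW,degrees=True)
    f=lambda v:np.round(Z.inv().apply(s["tcp_pos"]+A.apply(np.array(v)/1e3)-BAY)*1e3,1)
    print("tip",f([lead,dy,-h]),"heel",f([lead-140,dy,-h]),"eul yaw,tilt",np.round((Z.inv()*A).as_euler('zyx',degrees=True),2))
E
python3 -c "
from h import *
t=plate([45,0,60],13);print(t);rel(t,YAW,13);tipnow()"
```

```text
[0.55957454 0.12230986 0.12496918]
t 6.8667 pos [ 0.596  -0.1304  0.135 ] rot [-179.87   -0.25  -31.63] F [ 1.5  0.5 -1.9] w 0.0096
shift [-1.364 -1.634  0.082] turn [-0.0461 -0.1097 -0.4026]
tip [  -3.6 -313.5   88.6] heel [-100.2 -212.2   88. ] eul yaw,tilt [-46.33  -0.27  -0.09]
```

```bash
python3 -m pendant '[[-0.1,-0.1,-0.1,0,0,-0.03],[-0.3,-0.3,-0.2,0,0,-0.08],[-0.5,-0.55,-0.3,0,0,-0.13],[-0.7,-0.8,-0.3,0,0,-0.18],[-0.9,-1,-0.3,0,0,-0.2]]' | tail -5
python3 -c "
from h import *
t=plate([45,0,60],13);rel(t,YAW,13)"
```

```text
time_s: 7.28
tcp_pos: [0.5645, 0.0304, 0.1667]
tcp_rot: [-179.9, -0.0, -8.4]
wrist_force: [0.3, 1.4, -3.0]
gripper_width: 0.0099
t 7.2833 pos [0.5645 0.0304 0.1667] rot [-1.7993e+02 -2.0000e-02 -8.4300e+00] F [ 0.3  1.4 -3. ] w 0.0099
shift [-0.153 -0.752  0.349] turn [-0.0234 -0.1122 -0.2009]
```

```bash
python3 -m pendant '[[-0.03,-0.15,0,-0.004,-0.02,-0.04],[-0.06,-0.3,0,-0.009,-0.045,-0.08],[-0.1,-0.5,0.1,-0.014,-0.067,-0.12],[-0.13,-0.65,0.2,-0.019,-0.09,-0.16],[-0.153,-0.752,0.3,-0.023,-0.112,-0.2]]' | tail -5
python3 -m pendant '[[0,0,0,0,0,0],[0,0,0,0,0,0],[0,0,0,0,0,0],[0,0,0,0,0,0],[0,0,0,0,0,0]]' | tail -2
python3 -c "
from h import *
tipnow(); t=plate([48,0,40],13);rel(t,YAW,13)
cv2.imwrite('pics/t3.png',cv2.resize(np.hstack([vision.snapshot('top')[140:285,240:360],vision.snapshot('scene')[150:295,220:370]]),None,fx=2.9,fy=2.9))"
```

```text
time_s: 7.7
tcp_pos: [0.5597, 0.122, 0.1295]
tcp_rot: [-179.9, 13.2, 14.6]
wrist_force: [0.1, -0.4, -2.0]
gripper_width: 0.0096
wrist_force: [-0.7, 0.3, -2.5]
gripper_width: 0.0098
tip [45.5 -5.2 66.3] heel [-90.9  -3.8  97.6] eul yaw,tilt [-0.59 12.94  0.03]
t 8.1167 pos [0.5612 0.1182 0.1311] rot [179.89  12.94  14.1 ] F [-0.7  0.3 -2.5] w 0.0098
shift [ 0.069 -0.037  0.208] turn [-0.0002 -0.0006 -0.0051]
```

View pics/t3.png

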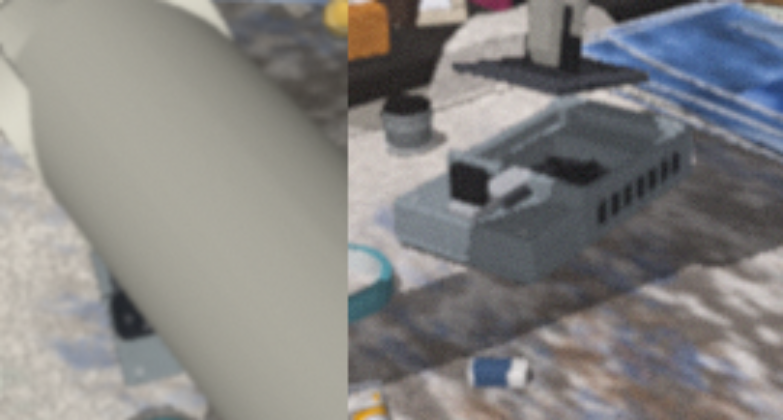

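The top view is blocked by the arm. The scene view shows the plate tilted tongue-down above the bay, with its tongue edge near (648,75) in the crop. I'll check where my pose estimates project in that view, for the bias.

Run:
```python
from h import *
from plant import bot
Z=R.from_euler('z',YAW,degrees=True)
S=lambda q:np.round((q-[220,150])*2.9+[348,0],0).tolist()
B=lambda L:S(proj("scene",BAY+Z.apply(np.array(L,float)/1e3)))
print("far R top, deck FR, deck FL, nearwall R top, nose R, thumb top c",B([(86.5,-66,14),(-145.5,-66,6),(-145.5,66,6),(-80,-66,20),(-62.5,-12,15.5),(-131,0,44.5)]))
s=bot.get_state();A=R.from_euler('xyz',s["tcp_rot"],degrees=True)*R.from_euler('x',180,degrees=True)
print("tongue R, tongue L, heel R, heel L (underside)",S(proj("scene",s["tcp_pos"]+A.apply(np.array([(82,-36.5,-10.8),(82,39.5,-10.8),(-58,-48.5,-10.8),(-58,51.5,-10.8)])/1e3))))
```

```text
far R top, deck FR, deck FL, nearwall R top, nose R, thumb top c [[693.0, 124.0], [525.0, 241.0], [387.0, 197.0], [578.0, 190.0], [535.0, 170.0], [464.0, 164.0]]
tongue R, tongue L, heel R, heel L (underside) [[644.0, 75.0], [568.0, 57.0], [553.0, 94.0], [448.0, 67.0]]
```

```bash
python3 -m pendant '[[0.02,-0.01,0.05,0,0,-0.002],[0.04,-0.02,0.1,0,0,-0.005],[0.06,-0.03,0.15,0,0,-0.005],[0.069,-0.037,0.208,0,0,-0.005],[0.069,-0.037,0.208,0,0,-0.005]]' | tail -5
python3 -c "
from h import *
tipnow(); t=plate([48,0,12],13);rel(t,YAW,13)"
```

```text
time_s: 8.63
tcp_pos: [0.5607, 0.1245, 0.1021]
tcp_rot: [-179.9, 13.2, 14.9]
wrist_force: [-0.4, -0.3, -3.6]
gripper_width: 0.0093
tip [46.5  2.1 36.9] heel [-89.8   1.7  68.9] eul yaw,tilt [ 0.15 13.19  0.09]
t 8.6333 pos [0.5607 0.1245 0.1021] rot [-179.87   13.19   14.87] F [-0.4 -0.3 -3.6] w 0.0093
shift [0.059 0.016 0.202] turn [-0.0008  0.0016  0.0015]
```

```bash
python3 -m pendant '[[0.02,0.005,0.07,0,0.001,0.001],[0.04,0.01,0.14,0,0.001,0.001],[0.059,0.016,0.202,0,0.001,0.001],[0.059,0.016,0.202,0,0.001,0.001],[0.059,0.016,0.202,0,0.001,0.001]]' | tail -5
python3 -c "
from h import *
tipnow(); t=plate([50,0,2],13);rel(t,YAW,13)"
```

```text
time_s: 9.05
tcp_pos: [0.5634, 0.1228, 0.0781]
tcp_rot: [-179.9, 13.0, 14.7]
wrist_force: [-0.8, 0.7, -3.3]
gripper_width: 0.0093
tip [48.9 -0.5 13.2] heel [-87.5  -0.5  44.7] eul yaw,tilt [-1.000e-02  1.299e+01  9.000e-02]
t 9.05 pos [0.5634 0.1228 0.0781] rot [-179.91   12.99   14.71] F [-0.8  0.7 -3.3] w 0.0093
shift [ 0.03  -0.004  0.089] turn [-0.0008 -0.0001  0.0001]
```

```bash
python3 -m pendant '[[0.01,-0.002,0.03,0,0,0],[0.02,-0.004,0.06,0,0,0],[0.03,-0.004,0.089,0,0,0],[0.03,-0.004,0.089,0,0,0],[0.03,-0.004,0.089,0,0,0]]' | tail -5
python3 -c "
from h import *
tipnow(); t=plate([50,0,1],13);rel(t,YAW,13)"
```

```text
time_s: 9.47
tcp_pos: [0.5647, 0.1239, 0.0676]
tcp_rot: [-179.9, 12.9, 14.7]
wrist_force: [-0.5, -0.2, -2.9]
gripper_width: 0.0097
tip [50.4  0.3  2.7] heel [-86.1   0.2  34. ] eul yaw,tilt [1.000e-02 1.292e+01 8.000e-02]
t 9.4667 pos [0.5647 0.1239 0.0676] rot [-179.92   12.92   14.73] F [-0.5 -0.2 -2.9] w 0.0097
shift [0.    0.002 0.014] turn [-0.0007 -0.0007  0.0002]
```

```bash
python3 -m pendant '[[0.03,0,-0.002,0,0,0],[0.06,0,-0.008,0,0,0],[0.09,0,-0.015,0,0,0],[0.127,0,-0.022,0,0,0],[0.127,0,-0.022,0,0,0]]' | tail -5
python3 -c "
from h import *
tipnow(); t=plate([70,0,1.5],13);rel(t,YAW,13)
cv2.imwrite('pics/s4.png',cv2.resize(vision.snapshot('scene')[150:260,230:370],None,fx=5,fy=5))"
```

```text
time_s: 9.88
tcp_pos: [0.5811, 0.1282, 0.0671]
tcp_rot: [-179.9, 12.8, 14.7]
wrist_force: [-0.9, 0.6, -2.5]
gripper_width: 0.0099
tip [67.4  0.3  2.3] heel [-69.1   0.3  33.4] eul yaw,tilt [-0.03 12.82  0.1 ]
t 9.8833 pos [0.5811 0.1282 0.0671] rot [-179.9    12.82   14.7 ] F [-0.9  0.6 -2.5] w 0.0099
shift [ 0.023  0.002 -0.   ] turn [-0.0009 -0.0016 -0.    ]
```

View pics/s4.png

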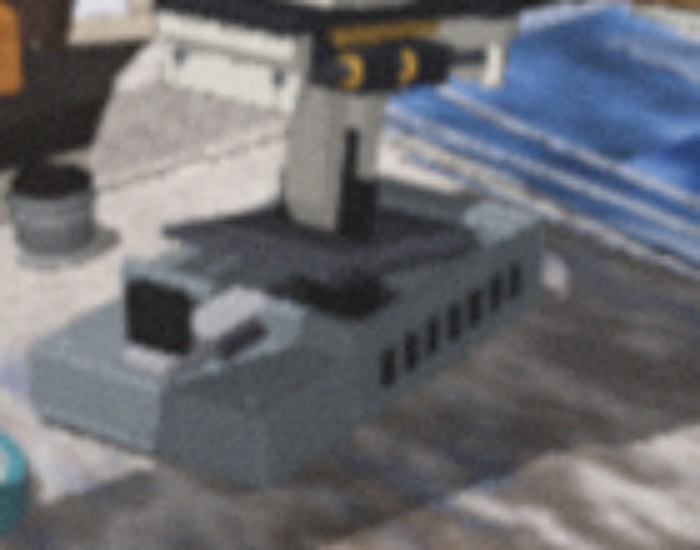

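The tongue has gone under the lip (right shoulder at (470,240), lip at (510,215)). The heel hangs over the near wall at (170,235), and no contact force shows. Next I'll push gently towards the far wall.

```bash
python3 -m pendant '[[0.006,0,0,0,0,0],[0.012,0,0,0,0,0],[0.018,0,0,0,0,0],[0.024,0,0,0,0,0],[0.024,0,0,0,0,0]]' | tail -5
python3 -m pendant '[[0.005,0,0,0,0,0],[0.01,0,0,0,0,0],[0.015,0,0,0,0,0],[0.015,0,0,0,0,0],[0.015,0,0,0,0,0]]' | tail -5
python3 -c "
from h import *
tipnow()"
```

```text
time_s: 10.35
tcp_pos: [0.5826, 0.1285, 0.0663]
tcp_rot: [-179.9, 12.9, 14.7]
wrist_force: [-0.1, 0.3, -3.2]
gripper_width: 0.0099
time_s: 10.77
tcp_pos: [0.5842, 0.129, 0.0659]
tcp_rot: [-179.9, 12.9, 14.7]
wrist_force: [0.2, 0.5, -2.8]
gripper_width: 0.0099
tip [70.6  0.2  1. ] heel [-65.9   0.2  32.3] eul yaw,tilt [ 0.   12.9   0.08]
```

```bash
python3 -m pendant '[[0.005,0,-0.001,0,0,0],[0.01,0,-0.002,0,0,0],[0.015,0,-0.003,0,0,0],[0.015,0,-0.003,0,0,0],[0.015,0,-0.003,0,0,0]]' | tail -4
python3 -m pendant '[[0.005,0,-0.001,0,0,0],[0.01,0,-0.002,0,0,0],[0.015,0,-0.003,0,0,0],[0.015,0,-0.003,0,0,0],[0.015,0,-0.003,0,0,0]]' | tail -4
python3 -c "
from h import *
tipnow()"
```

```text
tcp_pos: [0.5847, 0.129, 0.0657]
tcp_rot: [-179.9, 13.1, 14.7]
wrist_force: [-4.4, -2.3, -0.8]
gripper_width: 0.01
tcp_pos: [0.5848, 0.129, 0.0654]
tcp_rot: [-180.0, 13.3, 14.8]
wrist_force: [-9.1, -3.2, 0.9]
gripper_width: 0.0097
tip [71.   0.2  0.1] heel [-65.2   0.   32.2] eul yaw,tilt [ 0.05 13.26  0.02]
```

Far-wall contact (9 N) came at an estimated tip of x = 71.0 mm, so the estimates are confirmed. I'll back off about 1 mm and lower the heel towards the nose.

```bash
python3 -c "
from h import *
for tip,th in (([69.8,0,.8],10),([69.8,0,.8],7.2)): rel(plate(tip,th),YAW,th)"
```

```text
t 11.6 pos [0.5848 0.129  0.0654] rot [-179.97   13.26   14.76] F [-9.1 -3.2  0.9] w 0.0097
shift [-0.015  0.001  0.036] turn [-0.0002  0.0285  0.0005]
t 11.6 pos [0.5848 0.129  0.0654] rot [-179.97   13.26   14.76] F [-9.1 -3.2  0.9] w 0.0097
shift [-0.017  0.001  0.07 ] turn [-0.0002  0.0529  0.0005]
```

```bash
python3 -m pendant '[[-0.035,0,0,0,0,0],[-0.035,0,0.012,0,0.01,0],[-0.035,0,0.024,0,0.02,0],[-0.035,0,0.036,0,0.0285,0],[-0.035,0,0.036,0,0.0285,0]]' | tail -4
python3 -c "
from h import *
tipnow()
for tip,th in (([69.8,0,.8],7.2),([69.8,0,0.5],6.4)): rel(plate(tip,th),YAW,th)"
```

```text
tcp_pos: [0.5828, 0.1286, 0.0626]
tcp_rot: [-179.9, 9.5, 14.7]
wrist_force: [-0.3, 0.4, -2.3]
gripper_width: 0.0097
tip [70.7  0.2  2.3] heel [-67.3   0.2  25.5] eul yaw,tilt [0.01 9.54 0.08]
t 12.0167 pos [0.5828 0.1286 0.0626] rot [-179.92    9.54   14.73] F [-0.3  0.4 -2.3] w 0.0097
shift [-0.009  0.002  0.042] turn [-0.0007  0.0204  0.0002]
t 12.0167 pos [0.5828 0.1286 0.0626] rot [-179.92    9.54   14.73] F [-0.3  0.4 -2.3] w 0.0097
shift [-0.009  0.002  0.054] turn [-0.0007  0.0274  0.0002]
```

```bash
python3 -m pendant '[[-0.005,0,0.01,0,0.005,0],[-0.009,0.002,0.02,0,0.01,0],[-0.009,0.002,0.032,0,0.015,0],[-0.009,0.002,0.042,0,0.0204,0],[-0.009,0.002,0.042,0,0.0204,0]]' | tail -4
python3 -c "
from h import *
tipnow()
for tip,th in (([69.8,0,0],6.4),): rel(plate(tip,th),YAW,th)"
```

```text
tcp_pos: [0.5807, 0.1278, 0.0575]
tcp_rot: [-179.9, 7.3, 14.7]
wrist_force: [-0.6, 0.6, -2.4]
gripper_width: 0.0098
tip [69.3 -0.   0.4] heel [-69.6  -0.1  18.2] eul yaw,tilt [0.01 7.28 0.07]
t 12.4333 pos [0.5807 0.1278 0.0575] rot [-179.93    7.28   14.72] F [-0.6  0.6 -2.4] w 0.0098
shift [ 0.003 -0.001  0.013] turn [-0.0006  0.0077  0.0002]
```

```bash
python3 -m pendant '[[0.002,0,0.004,0,0.002,0],[0.004,0,0.008,0,0.005,0],[0.004,0,0.013,0,0.0077,0],[0.004,0,0.013,0,0.0077,0],[0.004,0,0.013,0,0.0077,0]]' | tail -4
python3 -m pendant '[[0,0,0.004,0,0.001,0],[0,0,0.008,0,0.002,0],[0,0,0.01,0,0.002,0],[0,0,0.01,0,0.002,0],[0,0,0.01,0,0.002,0]]' | tail -4
python3 -c "
from h import *
tipnow()"
```

```text
tcp_pos: [0.5817, 0.1281, 0.0564]
tcp_rot: [-179.9, 6.4, 14.7]
wrist_force: [0.4, -0.2, -1.5]
gripper_width: 0.0095
tcp_pos: [0.5818, 0.1282, 0.0561]
tcp_rot: [-179.9, 6.1, 14.7]
wrist_force: [-0.2, -0.7, 6.1]
gripper_width: 0.0097
tip [70.9  0.   0.6] heel [-68.3   0.   15.6] eul yaw,tilt [-0.    6.13  0.06]
```

The plate is resting (6 N upward, tilt 6.1°, heel at 15.6 mm, which is nose height). I'll release it and back off along the tool axis.

```bash
python3 -m pendant '[[0,0,-0.006,0,0,0],[0,0,-0.006,0,0,0],[0,0,-0.006,0,0,0],[0,0,-0.006,0,0,0],[0,0,-0.006,0,0,0]]' 0.55 | tail -3
python3 -m pendant '[[0,0,0,0,0,0],[0,0,0,0,0,0],[0,0,-0.1,0,0,0],[0,0,-0.3,0,0,0],[0,0,-0.5,0,0,0]]' | tail -4
python3 -c "
from h import *
t=BAY+R.from_euler('z',YAW,degrees=True).apply([-.134,0,.075]); print(t); rel(t,YAW,0)
t=BAY+R.from_euler('z',YAW,degrees=True).apply([-.134,0,.021]); rel(t,YAW,0)
cv2.imwrite('pics/s5.png',cv2.resize(vision.snapshot('scene')[150:260,230:370],None,fx=5,fy=5))"
```

```text
tcp_rot: [-179.9, 6.2, 14.7]
wrist_force: [0.2, 0.5, 0.5]
gripper_width: 0.0384
tcp_pos: [0.5869, 0.1295, 0.1159]
tcp_rot: [-179.9, 6.3, 14.7]
wrist_force: [1.7, 0.2, 0.8]
gripper_width: 0.0416
[0.46098612 0.09799644 0.111     ]
t 14.1 pos [0.5869 0.1295 0.1159] rot [-179.89    6.3    14.74] F [1.7 0.2 0.8] w 0.0416
shift [-1.07  -0.013  0.159] turn [-0.0009  0.055   0.0003]
t 14.1 pos [0.5869 0.1295 0.1159] rot [-179.89    6.3    14.74] F [1.7 0.2 0.8] w 0.0416
shift [-1.021 -0.012  0.607] turn [-0.0009  0.055   0.0003]
```

View pics/s5.png

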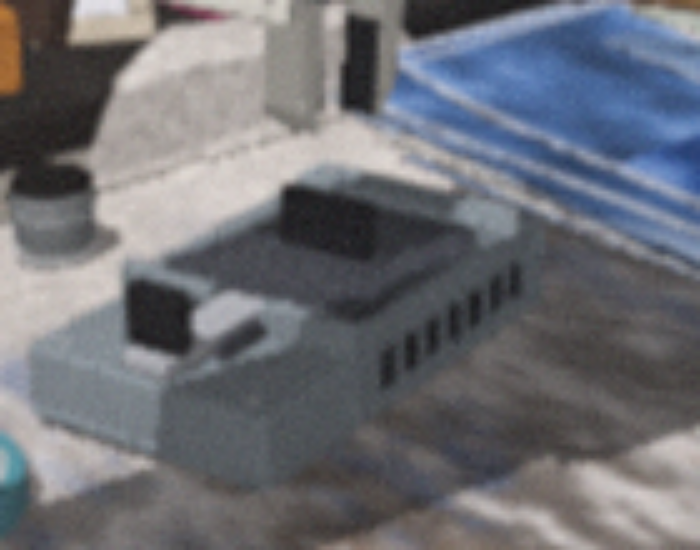

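The picture shows the plate tilted in the bay: tongue under the lip near (480,215), heel on the catch nose near (190,270), fin at (330,220), and the fingers clear. Next I'll go to the thumb piece at (160,318).

```bash
python3 -m pendant '[[-0.15,0,-0.05,-0.001,0.01,0],[-0.35,0,-0.05,-0.001,0.03,0],[-0.6,0,-0.03,-0.001,0.055,0],[-0.85,-0.01,0,-0.001,0.055,0],[-1,-0.012,0.05,-0.001,0.055,0]]' 0.55 | tail -4
python3 -m pendant '[[-0.07,0,0,0,0,0],[-0.07,0,0,0,0,0],[-0.07,0,0,0,0,0],[-0.07,0,0,0,0,0],[-0.07,0,0,0,0,0]]' | tail -4
python3 -c "
from h import *
t=BAY+R.from_euler('z',YAW,degrees=True).apply([-.134,0,.021]); rel(t,YAW,0)"
```

```text
tcp_pos: [0.468, 0.0996, 0.1229]
tcp_rot: [179.8, -0.1, 14.8]
wrist_force: [0.1, -0.1, -0.3]
gripper_width: 0.0412
tcp_pos: [0.4649, 0.0991, 0.1227]
tcp_rot: [-180.0, -0.2, 14.7]
wrist_force: [0.7, 0.0, 0.3]
gripper_width: 0.0412
t 14.9833 pos [0.4649 0.0991 0.1227] rot [-179.98   -0.22   14.69] F [0.7 0.  0.3] w 0.0412
shift [-0.036  0.001  0.547] turn [-0.0002 -0.0019 -0.0001]
```

```bash
python3 -m pendant '[[-0.03,0,0,0,-0.002,0],[-0.036,0,0.1,0,-0.002,0],[-0.036,0,0.2,0,-0.002,0],[-0.036,0,0.3,0,-0.002,0],[-0.036,0,0.3,0,-0.002,0]]' | tail -4
python3 -m pendant '[[0,0,0.06,0,0,0],[0,0,0.12,0,0,0],[0,0,0.18,0,0,0],[0,0,0.23,0,0,0],[0,0,0.23,0,0,0]]' | tail -4
python3 -c "
from h import *
t=BAY+R.from_euler('z',YAW,degrees=True).apply([-.134,0,.021]); rel(t,YAW,0)"
```

```text
tcp_pos: [0.4569, 0.0967, 0.0833]
tcp_rot: [-180.0, 0.4, 14.7]
wrist_force: [-0.9, -0.5, -0.6]
gripper_width: 0.0414
tcp_pos: [0.4581, 0.097, 0.0574]
tcp_rot: [180.0, 0.2, 14.7]
wrist_force: [0.3, -0.1, 0.3]
gripper_width: 0.0414
t 15.8167 pos [0.4581 0.097  0.0574] rot [179.98   0.21  14.71] F [ 0.3 -0.1  0.3] w 0.0414
shift [ 0.025 -0.002  0.004] turn [0.0002 0.0018 0.0001]
```

```bash
python3 -m pendant '[[0.02,0,0.002,0,0,0],[0.04,0,0.002,0,0.001,0],[0.04,0,0.002,0,0.001,0],[0.04,0,0.002,0,0.001,0],[0.04,0,0.002,0,0.001,0]]' 1 20 | tail -4
python3 -m pendant '[[0,0,0,0,0,0],[0,0,0,0,0,0],[0,0,0,0,0,0],[0,0,0,0,0,0],[0,0,0,0,0,0]]' | tail -4
python3 -m pendant '[[0,0,0,0,0,0],[0,0,0,0,0,0],[0,0,0,0,0,0],[0,0,0,0,0,0],[0,0,0,0,0,0]]' | tail -4
python3 -c "
from h import *
t=BAY+R.from_euler('z',YAW,degrees=True).apply([-.131,0,.021]); rel(t,YAW,0)"
```

```text
tcp_pos: [0.4641, 0.0986, 0.0587]
tcp_rot: [180.0, -0.1, 14.7]
wrist_force: [4.7, 0.7, -1.4]
gripper_width: 0.0127
tcp_pos: [0.4643, 0.0986, 0.0587]
tcp_rot: [180.0, -0.1, 14.7]
wrist_force: [4.0, 1.4, -0.5]
gripper_width: 0.012
tcp_pos: [0.464, 0.0985, 0.0586]
tcp_rot: [180.0, -0.1, 14.7]
wrist_force: [4.3, 1.0, 2.0]
gripper_width: 0.0114
t 17.0667 pos [0.464  0.0985 0.0586] rot [ 1.7996e+02 -5.0000e-02  1.4710e+01] F [4.3 1.  2. ] w 0.0114
shift [-0.    -0.002  0.014] turn [ 0.0003 -0.0004  0.0001]
```

```bash
python3 -m pendant '[[-0.025,0,0,0,0,0],[-0.05,0,0,0,0,0],[-0.075,0,0,0,0,0],[-0.1,0,0,0,0,0],[-0.125,0,0,0,0,0]]' | tail -4
python3 -m pendant '[[-0.005,0,0,0,0,0],[-0.01,0,0,0,0,0],[-0.015,0,0,0,0,0],[-0.015,0,0,0,0,0],[-0.015,0,0,0,0,0]]' | tail -4
python3 -c "
from h import *
t=BAY+R.from_euler('z',YAW,degrees=True).apply([-.145,0,.021]); rel(t,YAW,0)"
```

```text
tcp_pos: [0.4515, 0.0952, 0.0589]
tcp_rot: [-180.0, -0.3, 14.7]
wrist_force: [17.5, 3.0, -15.9]
gripper_width: 0.0119
tcp_pos: [0.4515, 0.0952, 0.0588]
tcp_rot: [-179.9, -0.5, 14.7]
wrist_force: [16.1, 3.7, -13.9]
gripper_width: 0.0119
t 17.9 pos [0.4515 0.0952 0.0588] rot [-179.92   -0.45   14.67] F [ 16.1   3.7 -13.9] w 0.0119
shift [-0.009 -0.002  0.015] turn [-0.0007 -0.004  -0.0002]
```

The pull has stopped: extra command added no motion and the force is well above the 7 N spring, so it is at the end stop. I'll check that the plate has dropped.

```bash
python3 -c "
from h import *
cv2.imwrite('pics/s6.png',cv2.resize(vision.snapshot('scene')[150:260,230:370],None,fx=5,fy=5))"
```

```text
(no output)
```

View pics/s6.png

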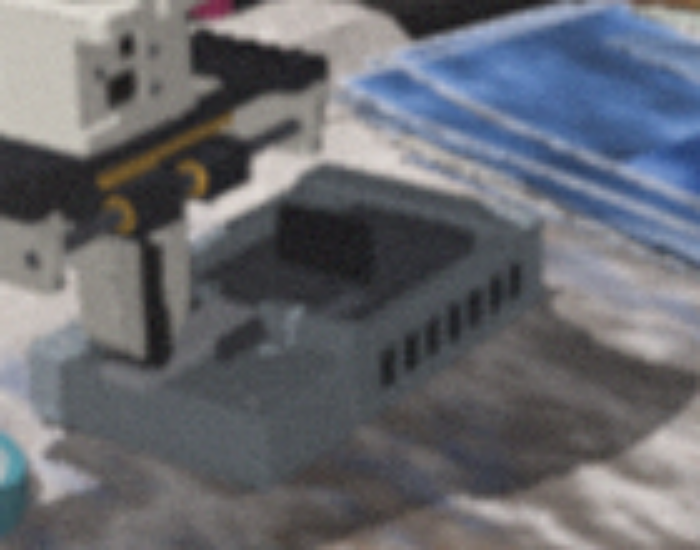

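The plate has dropped: the fin's top edge went from about row 185 to 205 in the crop, which matches the roughly 9 mm expected at the fin. I'll let the catch go and retreat upward.

```bash
python3 -m pendant '[[0,0,0,0,0,0],[0,0,0,0,0,0],[0,0,0,0,0,0],[0,0,0,0,0,0],[0,0,0,0,0,0]]' 0.39 | tail -4
python3 -m pendant '[[0,0,0,0,0,0],[0,0,0,0,0,0],[0,0,0,0,0,0],[0,0,0,0,0,0],[0,0,0,0,0,0]]' | tail -4
python3 -m pendant '[[0,0,-0.05,0,0,0],[0,0,-0.2,0,0,0],[0,0,-0.4,0,0,0],[0,0,-0.7,0,0,0],[0,0,-1,0,0,0]]' | tail -4
python3 -m pendant '[[0,0,-0.1,0,0,0],[-0.2,0,-0.2,0,0,0],[-0.4,0,-0.3,0,0,0],[-0.6,0,-0.4,0,0,0],[-0.6,0,-0.4,0,0,0]]' | tail -4
python3 -c "
from h import *
a=vision.snapshot('scene');b=vision.snapshot('top')
cv2.imwrite('pics/sF.png',a);cv2.imwrite('pics/tF.png',b)
u=cv2.resize(a[165:260,230:340],None,fx=4.6,fy=4.6);v=cv2.resize(b[150:290,205:305],None,fx=3.1,fy=3.1)
h=max(u.shape[0],v.shape[0]);p=lambda i:cv2.copyMakeBorder(i,0,h-i.shape[0],0,0,cv2.BORDER_CONSTANT)
w=np.hstack([p(u),p(v)])[:600,:800];print(w.shape);cv2.imwrite('pics/f.png',w)
g=lambda i:cv2.GaussianBlur(i.astype(np.float32),(0,0),1.5)
for n,A,B in(('scene',a,cv2.imread('pics/scene0.png')),('top',b,cv2.imread('pics/top0.png'))):
    for nm,P in(('small',(.734,-.018,.024)),('black',(.550,.311,.022)),('pot',(.431,.3195,.02))):
        x,y=proj(n,P)[0].astype(int); d=abs(g(A)-g(B))[max(y-10,0):y+10,max(x-10,0):x+10]; print(n,nm,x,y,round(float(d.mean()),1))"
```

```text
tcp_pos: [0.4479, 0.0943, 0.0587]
tcp_rot: [180.0, -0.1, 14.7]
wrist_force: [3.5, 1.1, 2.3]
gripper_width: 0.0408
tcp_pos: [0.4459, 0.0938, 0.0578]
tcp_rot: [180.0, 0.1, 14.7]
wrist_force: [-0.3, -0.6, 0.1]
gripper_width: 0.0559
tcp_pos: [0.4457, 0.0945, 0.1792]
tcp_rot: [-180.0, 0.2, 14.8]
wrist_force: [1.1, -0.3, 1.4]
gripper_width: 0.0562
tcp_pos: [0.375, 0.0721, 0.2273]
tcp_rot: [179.2, 0.1, 14.4]
wrist_force: [-0.4, 1.4, -0.8]
gripper_width: 0.0561
(437, 800, 3)
scene small 384 211 10.7
scene black 240 192 9.4
scene pot 197 204 11.4
top small 358 147 0.6
top black 221 223 0.5
top pot 217 273 0.6
```

View pics/f.png

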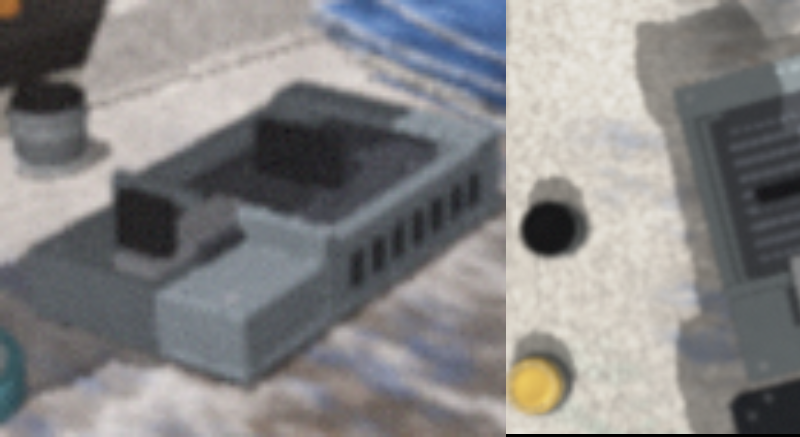

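The plate lies flat with its fin at (300,150). The thumb block spans columns 115–180 of the crop (255–269 in full pixels, against 256–268 at rest), and the jars look in place. I'll do one numeric check of thumb and jar positions, since the scene differences were about 10 grey levels at every jar.

Run:
```python
from h import *
from plant import bot
for n,L in (("scene",{"jar_s":(384,208),"jar_b":(240,190),"pot":(197,203),"thumb":(262,213),"far static":(320,100)}),("top",{"jar_s":(359,145),"jar_b":(219,223),"pot":(215,274),"nose":(302,235)})):
    a=cv2.imread(f"pics/{n}0.png",0);b=cv2.imread(f"pics/{n[0]}F.png",0)
    for k,(x,y) in L.items():
        m=cv2.matchTemplate(b[y-20:y+20,x-20:x+20],a[y-10:y+10,x-10:x+10],cv2.TM_CCOEFF_NORMED); _,v,_,l=cv2.minMaxLoc(m); print(n,k,"shift",l[0]-10,l[1]-10,round(v,3),"mean",a[y-10:y+10,x-10:x+10].mean().round(),b[y-10:y+10,x-10:x+10].mean().round())
s=bot.get_state();print(s["time_s"],np.round(s["wrist_force"],1),np.abs(s["qd"]).max())
```

```text
scene jar_s shift 0 0 0.995 mean 164.0 153.0
scene jar_b shift 0 0 0.996 mean 100.0 91.0
scene pot shift 0 0 0.996 mean 156.0 145.0
scene thumb shift 0 0 0.885 mean 105.0 70.0
scene far static shift 0 0 0.979 mean 126.0 115.0
top jar_s shift 0 0 0.999 mean 153.0 154.0
top jar_b shift 0 0 1.0 mean 70.0 70.0
top pot shift 0 0 1.0 mean 162.0 162.0
top nose shift 0 0 0.901 mean 110.0 96.0
19.7167 [ 0.9 -0.  -0.8] 6.44336373563825
```

Nothing has shifted: the jars, thumb and nose are all at (0,0), and the scene camera's brightness differs uniformly. The arm is clear, so I'll let it settle briefly and hand in.

```bash
python3 -m pendant '[[0,0,0,0,0,0],[0,0,0,0,0,0],[0,0,0,0,0,0],[0,0,0,0,0,0],[0,0,0,0,0,0]]' | tail -4
python3 -c "
from plant import job
print(job.sign_off())"
```

```text
tcp_pos: [0.3775, 0.0773, 0.2259]
tcp_rot: [-179.8, 0.0, 14.8]
wrist_force: [-0.4, 0.4, 0.5]
gripper_width: 0.0558
the job is handed in; nothing more can be done
None
```

The plate is in the bay, flat and locked, and I handed the job in at about 20 s of the 48 s allowed.

**What I did:** I gripped the fin and slid the tilted tongue under the lip until it touched the far wall at about 9 N. I then rested the heel on the catch nose and let go. I pulled the thumb piece to its end stop, where extra command gave no more motion at about 16 N. The plate dropped, and I released the catch and retreated.

**Last checks:**
- **Plate:** it looks flat in the final picture, and the fin dropped by the expected amount.
- **Catch:** the thumb and nose matched their starting positions with no pixel shift. The match scores were lower (0.89 and 0.90) because of shadow and the plate now in view. I did not measure the nose overlapping the plate edge directly; I inferred it from these positions.
- **Jars:** all three show no shift in either camera.
- **Robot:** it touches nothing, and the wrist force is about zero.

**What went wrong or disagreed:**
- My first grasp closed too slowly and missed the fin. The plate was not disturbed, and I repeated the grasp.
- A raw difference of the scene-camera pictures was about 10 grey levels at every jar. This turned out to be a uniform brightness change, not movement.

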